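# Open the paint-fume filter and take out the used cartridge

## Task

Open the white paint-fume filter box on the craft table: squeeze the two snap tabs on its clip-on cover together, lift the cover off and set it down gently, tabs up, in the middle of the cardboard sheet. Then lift the used filter cartridge out of the box by its grip rib and set it gently, upright, on the floor of the low grey crate. Let go of both without dropping them, and leave the mug, jar, brush and loose tin lid where they are.

Things in the scene. Friction and masses are not known exactly. Their poses are not given: they have to be found in the camera images.
- box_mouth (a point): Centre of the mouth in the top deck of the white filter box, level with the deck's top. The box is fixed, upright, 180 mm (its x) x 120 (its y) x 96 high. The mouth is 150 (x) x 58 (y), the deck 6 mm thick; under it a well of the same length and width, 90 mm deep, holds the cartridge.
- cover_mid (a point): Centre (half-way up) of the loose grey clip-on cover, 190 g, 170 mm (its x) x 100 (its y) x 59 high, z up: a 5 mm plate, its top 6.5 mm below this point, with two upright tabs above it and two end feet below (at x = +-69 mm, 18 mm deep). Fitted, this point is 11.5 mm above the box's deck, axes along the box's; on a flat surface it stands on its feet with this point 29.5 mm up.
- tabs_mid (a point): Point midway between the cover's two snap tabs, 21 mm above its plate's top, 14.5 mm above cover_mid. The tabs stand at +y and -y of it, 36 mm tall above the plate, 26 mm wide (x), 6 mm thick; outer faces 56 mm apart at rest. Below the plate each has a hook pointing outward 5 mm under the edge of the mouth: the cover cannot come up unless both are pushed in. Axes as the cover's.
- tab_left (a joint): How far the tab at the cover's +y side is pushed in towards the other, m: 0 at rest, stop at 0.009; its hook clears the mouth's edge from about 0.005 on. Spring: 2.1 N to start, 5.3 N at the stop; it springs back when let go. With both at their stops the outer faces are 38 mm apart, and the cover can be carried by squeezing them firmly (about 20 N).
- tab_right (a joint): The same for the tab at the cover's -y side.
- cartridge_mid (a point): Centre (half-way up) of the used filter cartridge, loose, 0.14 to 0.28 kg, 68 mm high, z up: a pleated body in a white frame, 120 mm (its x) x 50 (its y) x 40 high, with a grip rib on its top. In the box it stands on the well's floor, lengthwise along the box, hidden by the cover; 15 mm of room at each end, 4 mm at each side. Standing on a floor, this point is 34 mm above it.
- rib_mid (a point): Centre of the white grip rib on the middle of the cartridge's top, 20 mm above cartridge_mid, axes as the cartridge's. The rib is 12 mm thick (x), 34 mm long (y) and 28 mm high; grasp it across its thickness, fingers closing along x. In the box its top is 22 mm below the deck's top.
- card_sheet: Sheet of brown cardboard lying fixed on the table, 260 mm (its x) x 200 mm (its y), 3 mm thick; origin at the centre of its underside, on the table. It lies left or right of the filter box.
- crate_in (a point): Centre of the inner floor, 5 mm above the table, of a fixed, empty, open grey plastic crate, outside 220 mm (its x) x 160 mm (its y) x 45 mm high, walls 5 mm. It stands on the other side of the filter box from the cardboard.
- mug: White mug, 80 mm across, 90 mm high, beyond the far end of the crate; bystander. Origin at the centre of its underside.
- jar: Closed glass jar, 60 mm across, 75 mm high, beyond the far end of the filter box; bystander. Origin at the centre of its underside.
- tin_lid: Flat loose lid of a paint tin, 90 mm across, 9 mm high, on the table before the near end of the filter box; bystander. Origin at the centre of its underside.
- brush: Paint brush, 190 mm long, lying along its x beyond the far end of the cardboard; bystander. Origin on the table under its middle.
Mind the look-alikes: they are no part of the job. Leave any green look-alike of the part that bears cover_mid alone.

How it is judged:
By the outcome, as a careful person would: the job done as asked, in the order asked, and still so for the second after the job is handed in, with the robot touching nothing.
It also fails if it takes over 72 s, if anything falls off the work surface, if the arm or the gripper's body presses on something with over 40 N, if the wrist force passes 120 N, or if a joint passes its speed limit or range.

## Robot

A 6-joint arm with a two-finger parallel gripper is mounted at the origin on the work surface. World frame = base frame: x ahead of the robot, y to its left, z up, the work surface at z = 0. Lengths are in m, angles in rad, forces in N, time in s.
With the tool pointing down it reaches from about 0.35 to 1 m from the base axis. Payload 7.1 kg.
Tool frame: the origin (TCP) lies between the finger pads; the fingertips stand 22 mm ahead of it and the grasp point (between the pads) lies 3 mm ahead of it; z points along the fingers, y is the line along which they close (so a half turn about z gives the same grasp; the last joint's range is limited). The gripper opens to 85 mm and grips with 20 to 120 N. Pads are 22 mm wide; open, the fingers measure 114 mm over their backs; the gripper's body (76 mm by 85 mm) begins 54 mm behind the grasp point. The pads swing forward as they close: fully open they stand 13 mm farther back than shut.
Start: joints at [1.17, 0.423, 1.63, -0, 1.089, -0.019], TCP at [0.233, 0.58, 0.253] pointing down, gripper open.
Joint ranges: [-3, 3], [-0.9, 2.11], [0.09, 2.58], [-1.31, 4.45], [0.11, 2.69], [-2.54, 2.54]. Speed limits (rad/s): [2.39, 2.39, 3.01, 3.14, 3.14, 3.14].

## Interface

Orientations are given as a rotation vector (axis times angle).
In Python, from rig import manip gives the robot as it stands. The module is installed in compiled form; this text tells all that it offers. Calls block until the motion is done:
- manip.move_to(position, orientation): joint-space move of the TCP to a pose.
- manip.servo_line(position, orientation=None, rate=0.15): straight line of the TCP; orientation=None keeps the orientation; rate is the mean speed in m/s.
- manip.set_joints(angles): joint-space move.
- manip.command_gripper(opening, f_grip=None): finger opening in m; f_grip is the grip in N (None keeps the last); returns when the fingers have stopped.
- manip.hold(seconds).
- manip.solve_ik(position, orientation): joint angles nearest the present ones, or None.
- manip.camera(name): name is "scene" or "top" or "wrist"; returns a dict with "image" (400x640x3 uint8, red, green, blue), "fx", "fy", "cx", "cy" (pixels), "k1" (the pictures are not rectified: a ray, as slopes to the right and down, at radius r is drawn at 1 + k1 r^2 times it, then the intrinsics apply), "cam_to_world" (4x4, takes a point from camera to world coordinates); the wrist camera has in their place "mount" (4x4, takes a point from camera to tool coordinates, whose origin is the TCP and whose axes are the flange's). Camera axes: x right, y down, z forward; pixel columns grow to the right and rows downward; lengths in m; the calibration is good to about 2 mm. A picture is of the moment at which its call begins: read the wrist's pose just before it. There is no depth.
A pose or a line that the arm cannot do raises manip.IKError and nothing moves.
- manip.sign_off(): hands the job in; it is judged then, once.
Readings, each from a call of its own:
- manip.get_time(): time.
- manip.get_joint_positions(): joint angles.
- manip.get_joint_vel(): joint speeds.
- manip.get_tau(): joint torques, N m.
- manip.get_position(): TCP position.
- manip.get_ee_rot(): TCP orientation.
- manip.get_contact_force(): force on the tool from outside, world axes, zero at the start.
- manip.get_torque(): the same for the moment, N m.
- manip.get_width(): finger opening in m.
- manip.get_grip_force(): force on a finger pad.
Only numpy, scipy, OpenCV 4.12 (cv2) and the standard library are available. Lean on these libraries where they do the work, as an engineer would, in place of code of your own. Each camera call takes 0.05 s, during which the arm holds its last target. There are 200 camera calls.

## Working session

There is one attempt and no reset: what is moved stays moved. The work goes in short steps, each a Python script; the robot and the scene stay as the last script left them, time stands still between calls to the robot, and variables do not carry over. Pictures are saved under pics/ and viewed, at most 10 in all, crops included, and the job is handed in when it is done.

```bash
mkdir -p pics
cat > h.py <<'E'
import numpy as np, cv2
from scipy.spatial.transform import Rotation as R
from rig import manip
def snap(name):
    p=manip.get_position(); o=manip.get_ee_rot()
    c=manip.camera(name)
    if name=="wrist":
        T=np.eye(4);T[:3,:3]=R.from_rotvec(o).as_matrix();T[:3,3]=p
        c["cam_to_world"]=T@c["mount"]
    return c
def save(c,fn): cv2.imwrite("pics/"+fn,c["image"][:,:,::-1])
def store(c,fn): np.save("pics/"+fn,c,allow_pickle=True)
def load(fn): return np.load("pics/"+fn+".npy",allow_pickle=True).item()
def ray(c,uv):
    d=np.array([(uv[0]-c["cx"])/c["fx"],(uv[1]-c["cy"])/c["fy"]]); s=d.copy()
    for _ in range(20): s=d/(1+c["k1"]*(s@s))
    T=np.array(c["cam_to_world"]); v=T[:3,:3]@np.r_[s,1]
    return T[:3,3],v/np.linalg.norm(v)
def onz(c,uv,z):
    o,v=ray(c,uv); return o+v*(z-o[2])/v[2]
def tri(*obs):
    A=np.zeros((3,3));b=np.zeros(3);L=[]
    for c,uv in obs:
        o,v=ray(c,uv);P=np.eye(3)-np.outer(v,v);A+=P;b+=P@o;L.append((o,P))
    x=np.linalg.solve(A,b); return x,[np.linalg.norm(P@(x-o)) for o,P in L]
def proj(c,X):
    T=np.linalg.inv(np.array(c["cam_to_world"])); q=T[:3,:3]@np.asarray(X)+T[:3,3]
    s=q[:2]/q[2]; s=s*(1+c["k1"]*(s@s)); return np.array([s[0]*c["fx"]+c["cx"],s[1]*c["fy"]+c["cy"]])
def down(yaw):  # tool down, tool y (closing line) along world direction yaw
    y=np.array([np.cos(yaw),np.sin(yaw),0]);z=np.array([0,0,-1.]);x=np.cross(y,z)
    return R.from_matrix(np.c_[x,y,z]).as_rotvec()
E
python3 - <<'E'
from h import *
for n in("scene","top"):
    c=snap(n);save(c,n+"0.png");store(c,n+"0");print(n,np.round(c["cam_to_world"],3).tolist(),c["fx"],c["k1"])
print(manip.get_ee_rot(),manip.get_time(),np.round(manip.camera("wrist")["mount"],3).tolist())
E
```

```text
scene [[-0.104, 0.773, -0.626, 1.245], [0.994, 0.088, -0.057, 0.082], [0.011, -0.628, -0.778, 1.087], [0.0, 0.0, 0.0, 1.0]] 459.4534405959491 -0.13063944239048228
top [[-0.02, -0.997, 0.069, 0.364], [-1.0, 0.02, -0.002, 0.016], [0.0, -0.069, -0.998, 1.438], [0.0, 0.0, 0.0, 1.0]] 438.53971262933175 -0.0945871898042825
[-5.96011064e-01 -3.08427286e+00  2.08593230e-03] 0.1 [[-0.001, -0.949, -0.316, 0.08], [1.0, -0.001, 0.0, 0.0], [-0.001, -0.316, 0.949, -0.121], [0.0, 0.0, 0.0, 1.0]]
```

View pics/scene0.png

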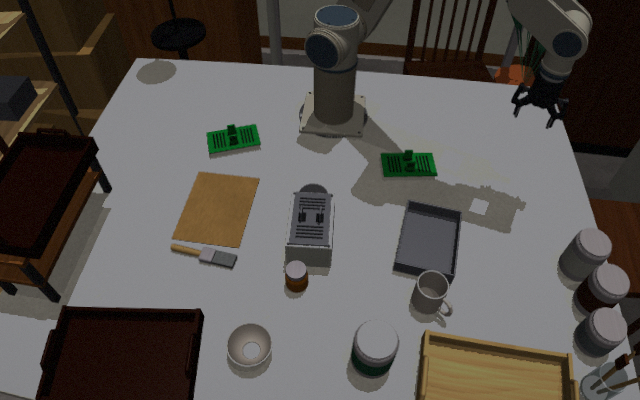

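View pics/top0.png

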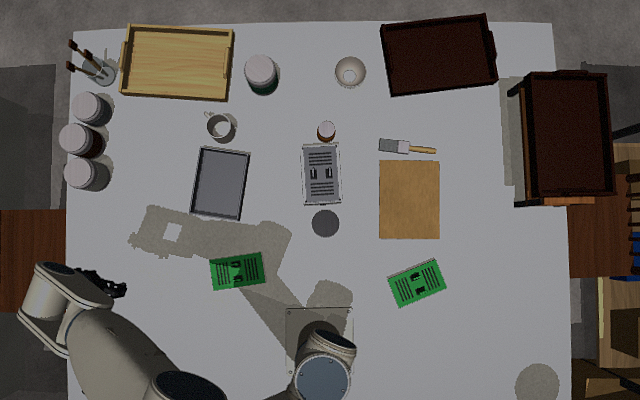

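The fitted grey cover is on the white box: scene (311,225), top (322,175). The two green look-alikes, at top (237,271) and (417,283), lie loose on the table and get left alone. The card is at top (409,199) and the crate at top (220,183). Next I'll take an enlarged crop and two wrist views over the box.

Run:
```python
from h import *
t=load("top0"); s=load("scene0")
for n,uv,z in(("box",(322,175),.1),("card",(409,199),.003),("crate",(220,183),.005),("lid",(325,223),.009)): print(n,onz(t,uv,z).round(3))
cr=cv2.resize(t["image"][110:245,180:450],None,fx=2.95,fy=2.95,interpolation=cv2.INTER_CUBIC)
cv2.imwrite("pics/cropt.png",cr[:,:,::-1])
b=onz(t,(322,175),.1)
best=None
for yaw in(np.pi/2,-np.pi/2):
    q=manip.solve_ik(b+[0,0,.3],down(yaw)); print(yaw,None if q is None else np.round(q,2))
```

```text
box [ 0.527 -0.02   0.1  ]
card [ 0.454 -0.308  0.003]
crate [0.519 0.314 0.005]
lid [ 0.381 -0.029  0.009]
1.5707963267948966 [-0.06  0.13  1.68  0.    1.33 -1.63]
-1.5707963267948966 [-0.06  0.13  1.68 -0.    1.33  1.51]
```

View pics/cropt.png

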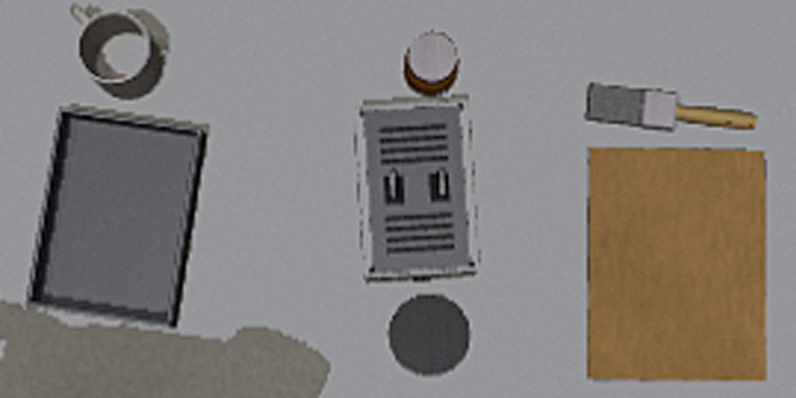

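Crop: the grey cover on the white box has its tabs at crop (394,187) and (440,187). The crate's inner floor corners are about (65,113), (205,130), (175,322), (32,303). The card corners are (588,148), (766,150), (766,380), (588,380).

Run:
```python
from h import *
o=down(-np.pi/2)
for i,(x,y) in enumerate(((.52,-.08),(.52,.05))):
    manip.move_to([x,y,.30],o); manip.hold(.2); c=snap("wrist"); save(c,f"w{i}.png"); store(c,f"w{i}")
print(manip.get_time())
a=np.hstack([cv2.imread("pics/w0.png"),cv2.imread("pics/w1.png")]); 
a=np.vstack([cv2.imread("pics/w0.png")[60:360,:],cv2.imread("pics/w1.png")[60:360,:]]); cv2.imwrite("pics/ww.png",a)
```

```text
3.7917
```

View pics/ww.png

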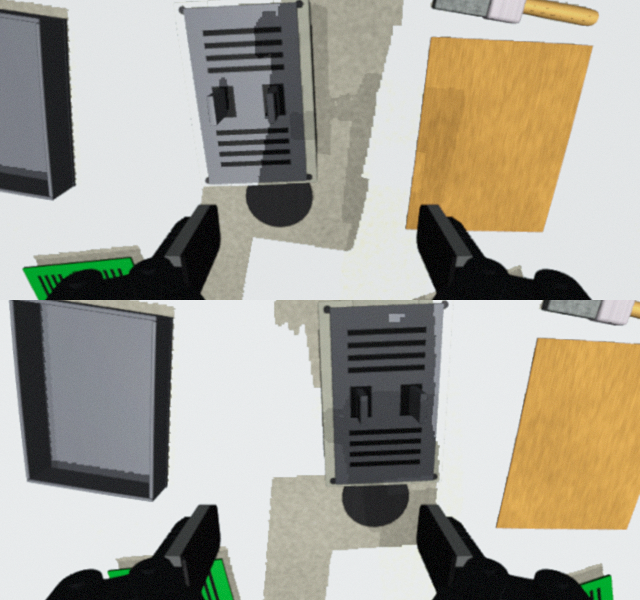

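Run:
```python
from h import *
a=load("w0")["image"][55:255,165:345]; b=load("w1")["image"][55:255,300:480]
m=np.hstack([a,b]); m=cv2.LUT(m,(255*(np.arange(256)/255)**.6).astype(np.uint8))
cv2.imwrite("pics/c2.png",cv2.resize(m,None,fx=2.2,fy=2.2,interpolation=cv2.INTER_CUBIC)[:,:,::-1])
```

```text
(no output)
```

View pics/c2.png

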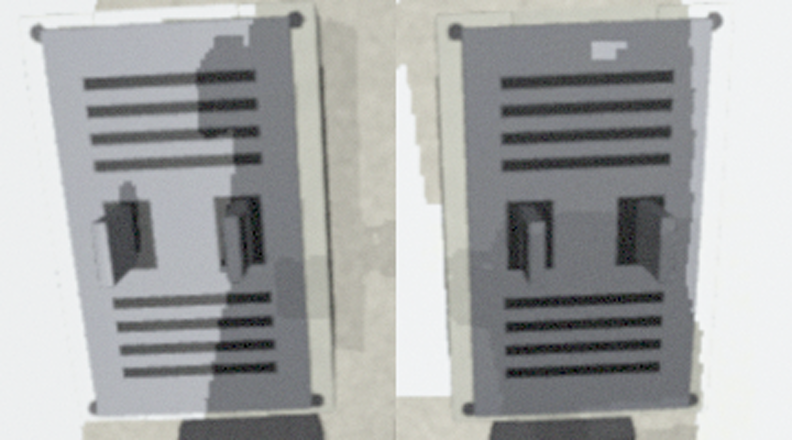

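```bash
cat > m.py <<'E'
from h import *
a,b=load("w0"),load("w1")
A=lambda u,v:(a,(165+u/2.2,55+v/2.2)); B=lambda u,v:(b,(300+(u-396)/2.2,55+v/2.2))
def p(n,x): print(n,x[0].round(4),np.round(x[1],4)); return x[0]
D=[p("dot",tri(A(*i),B(*j))) for i,j in (((37,33),(455,31)),((295,19),(714,20)),((94,408),(469,408)),((317,400),(693,400)))]
tl=p("tabL",tri(A(102,253),B(536,250))); tr=p("tabR",tri(A(234,243),B(667,250)))
SL=[p("slot",tri(A(*i),B(*j))) for i,j in (((84,84),(501,83)),((254,75),(673,76)),((124,373),(506,374)),((276,367),(660,367)))]
print("dots c",np.mean(D,0),"slots c",np.mean(SL,0),"tabs c",(tl+tr)/2)
for S in(D,SL): 
    v=S[0]+S[1]-S[2]-S[3]; print("yaw",np.degrees(np.arctan2(v[1],v[0])), np.linalg.norm(v)/2, np.linalg.norm(S[0]-S[1]))
t=load("top0"); k=lambda u,v:(180+u/2.95,110+v/2.95)
C=[onz(t,k(*q),.003) for q in((588,148),(766,150),(766,380),(588,380))]; print("card",np.mean(C,0),np.round(C,3))
# wrist card corners in w0 / w1(3 corners)
Cw=[tri((a,(430,97)),(b,(537,98))),tri((a,(406,289)),(b,(497,287)))]
print(Cw[0][0].round(3),Cw[1][0].round(3)); print("card w0",np.mean([onz(a,q,.003) for q in((430,97),(592,105),(544,292),(406,289))],0))
C=[onz(t,k(*q),.045) for q in((62,107),(209,127),(178,327),(28,303))]; print("crate rim",np.mean(C,0),np.round(C,3))
R_=[onz(b,q,.045) for q in((11,60),(174,77),(153,260),(28,238))]; print("crate w1 rim",np.mean(R_,0),np.round(R_,3))
E
python3 m.py
```

```text
dot [0.615  0.041  0.0978] [0. 0.]
dot [ 0.6197 -0.063   0.0969] [0.0001 0.0001]
dot [0.4501 0.0336 0.0984] [0.0001 0.0001]
dot [ 0.4542 -0.0706  0.0986] [0.0002 0.0002]
tabL [0.5339 0.0105 0.1365] [0.0005 0.0005]
tabR [ 0.5355 -0.0403  0.1351] [0.0014 0.0014]
slot [0.5951 0.0225 0.1017] [0. 0.]
slot [ 0.5981 -0.0466  0.1025] [0.0001 0.0001]
slot [0.4686 0.0171 0.101 ] [0.0002 0.0002]
slot [ 0.4723 -0.0524  0.1024] [0.0001 0.0001]
dots c [ 0.53475873 -0.01475704  0.09792728] slots c [ 0.53351435 -0.01483638  0.10191323] tabs c [ 0.53471708 -0.01489952  0.13577315]
yaw 2.597457984441848 0.16537191884264726 0.10409508801258341
yaw 2.528960036083876 0.1262917935039498 0.06911604412775993
card [ 0.45209615 -0.30984745  0.003     ] [[ 0.584 -0.213  0.003]
 [ 0.579 -0.416  0.003]
 [ 0.32  -0.405  0.003]
 [ 0.325 -0.205  0.003]]
[ 0.589 -0.21   0.004] [ 0.333 -0.202  0.006]
card w0 [ 0.45608173 -0.30633785  0.003     ]
crate rim [0.51450487 0.30472999 0.045     ] [[0.635 0.367 0.045]
 [0.609 0.206 0.045]
 [0.392 0.241 0.045]
 [0.421 0.405 0.045]]
crate w1 rim [0.51706747 0.30727393 0.045     ] [[0.632 0.372 0.045]
 [0.611 0.198 0.045]
 [0.398 0.252 0.045]
 [0.427 0.407 0.045]]
```

Measured heights agree with the text: deck 0.097, plate 0.101, tab tops 0.136. The cover centre is (0.5345, -0.0148) with yaw 2.55°, the card centre (0.456, -0.307), and the crate centre (0.516, 0.306) with yaw -9.5°. Now I'll grasp and lift the cover.

Run:
```python
from h import *
yb=np.radians(2.55); o=down(-np.pi/2+yb)
manip.move_to([.5345,-.0148,.22],o)
manip.servo_line([.5345,-.0148,.128],o,rate=.06); f0=manip.get_contact_force()
print("pre",f0,manip.get_position())
manip.command_gripper(.03,30); print("w",manip.get_width(),manip.get_grip_force(),manip.get_contact_force())
if manip.get_width()<.044 and manip.get_width()>.034:
    manip.servo_line([.5345,-.0148,.140],rate=.03); print("up",manip.get_width(),manip.get_contact_force())
    manip.servo_line([.5345,-.0148,.25],rate=.08); manip.hold(.2)
    print("top",manip.get_width(),manip.get_contact_force(),manip.get_grip_force())
c=snap("wrist");save(c,"lift.png");store(c,"lift");s=snap("scene")
cv2.imwrite("pics/lift2.png",np.hstack([cv2.resize(c["image"],(400,250)),cv2.resize(s["image"][100:350,150:550],(400,250))])[:,:,::-1])
print(manip.get_time())
```

```text
pre [-0.57108102  0.52123561  0.22557797] [ 0.5347623  -0.01481932  0.12838604]
w 0.035649382054576156 29.320681393146515 [-2.22923625  2.22499095 10.57526533]
up 0.03538396218126935 [-0.64982405  0.15076196 -2.16421138]
top 0.03524097841864176 [-0.21334317  0.62767307 -2.32990065] 30.25477945804596
8.8917
```

View pics/lift2.png

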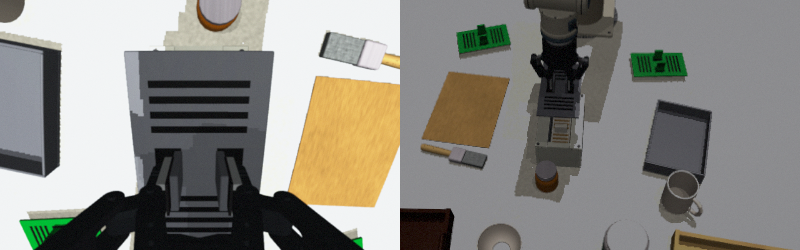

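The cover is held level and the cartridge shows in the open box. Placing the cover on the card, descending until contact.

Run:
```python
from h import *
yc=np.radians(-1.8); o=down(-np.pi/2+yc); X,Y=.456,-.307
manip.move_to([X,Y,.20],o); manip.servo_line([X,Y,.062],rate=.1); manip.hold(.3)
f0=manip.get_contact_force()[2]; z=.062
while z>.044:
    z-=.001; manip.servo_line([X,Y,z],rate=.02); f=manip.get_contact_force()[2]
    if f-f0>1.8: break
print("z",z,f0,f,manip.get_position())
manip.command_gripper(.05,20); manip.hold(.2); manip.command_gripper(.08); manip.hold(.1)
p=manip.get_position()
manip.servo_line([X,Y,.15],rate=.08)
manip.servo_line([X,Y,.22],rate=.15)
# views of the box for cartridge
o=down(-np.pi/2)
for i,(x,y) in enumerate(((.50,-.06),(.50,.03))):
    manip.move_to([x,y,.29],o); manip.hold(.2); c=snap("wrist"); store(c,f"v{i}"); save(c,f"v{i}.png")
t=snap("top");store(t,"top1")
print(manip.get_time(),manip.get_width())
a=load("v0")["image"][20:260,120:390];b=load("v1")["image"][20:260,230:500]
m=np.hstack([cv2.resize(x,(400,356),interpolation=cv2.INTER_CUBIC) for x in(a,b)])
n=cv2.resize(t["image"][125:245,290:450],(320,240)); w=cv2.resize(load("v0")["image"],(384,240))
m=np.vstack([m,np.hstack([n,w,np.zeros((240,96,3),np.uint8)])])
cv2.imwrite("pics/cv.png",m[:,:,::-1])
```

```text
z 0.05399999999999999 -2.1213033052508283 3.3341025268021345 [ 0.45608858 -0.30709739  0.05428837]
18.8833 0.07996664418499148
```

View pics/cv.png

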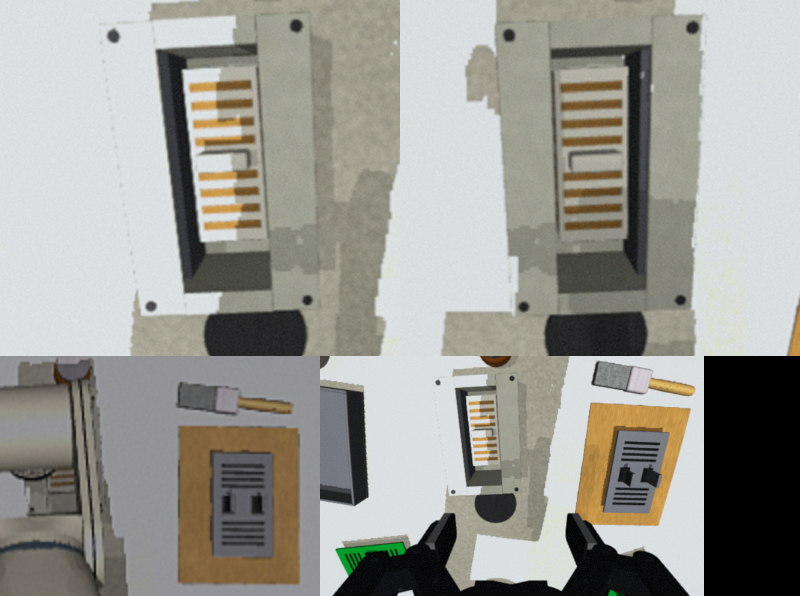

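The cover stands tabs-up in the middle of the card. The rib top shows at crop (222,160) in the left view and (595,160) in the right. I'll triangulate it.

Run:
```python
from h import *
a,b=load("v0"),load("v1"); k=270/400; k2=240/356
A=lambda u,v:(a,(120+u*k,20+v*k2)); B=lambda u,v:(b,(230+(u-400)*k,20+v*k2))
P=lambda n,i,j:print(n,*[x.round(4) if hasattr(x,'round') else np.round(x,4) for x in tri(A(*i),B(*j))])
P("ribL",(197,160),(570,162));P("ribR",(248,158),(622,160))
for n,i,j in(("fL",(183,70),(556,68)),("fR",(257,65),(629,67)),("nL",(200,242),(559,240)),("nR",(266,238),(627,239))): P(n,i,j)
for n,i,j in(("dFL",(113,36),(509,35)),("dNR",(307,300),(680,300))): P(n,i,j)
c=[cv2.resize(x["image"][95:160,u:u+90],(400,289),interpolation=cv2.INTER_CUBIC) for x,u in((a,230),(b,330))]
cv2.imwrite("pics/rib.png",np.hstack(c)[:,:,::-1])
```

```text
ribL [0.5405 0.0025 0.0667] [0.0006 0.0006]
ribR [ 0.542  -0.0315  0.069 ] [0.0005 0.0005]
fL [0.5989 0.0117 0.0494] [0.0006 0.0006]
fR [ 0.6008 -0.0373  0.0461] [0.0004 0.0004]
nL [0.4795 0.0078 0.0454] [0.0008 0.0008]
nR [ 0.4828 -0.0413  0.0509] [0.0003 0.0003]
dFL [0.6149 0.0407 0.0974] [0. 0.]
dNR [ 0.4534 -0.0701  0.0966] [0. 0.]
```

View pics/rib.png

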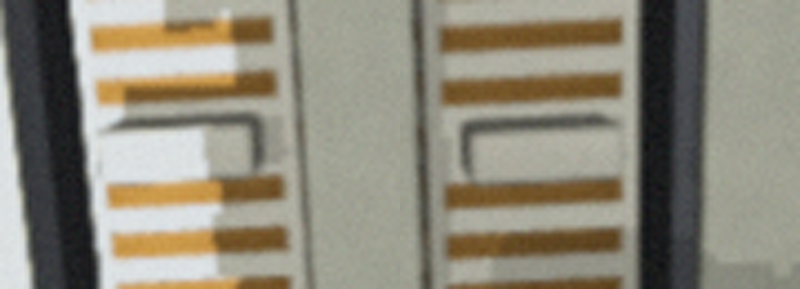

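Run:
```python
from h import *
a,b=load("v0"),load("v1")
x,e=tri((a,(270.5,129.5)),(b,(362.7,129.6))); print("rib",x.round(4),np.round(e,4),onz(a,(270.5,129.5),.074).round(4),onz(b,(362.7,129.6),.074).round(4))
X=.25*onz(a,(270.5,129.5),.074)[0]+.25*onz(b,(362.7,129.6),.074)[0]+.5*.5405; Y=-.0148; print("X",X)
assert abs(X-.5405)<.005
o=down(np.radians(2.2))
manip.command_gripper(.05,35)
manip.move_to([X,Y,.20],o); manip.servo_line([X,Y,.11],rate=.1); manip.servo_line([X,Y,.072],rate=.04)
print(manip.get_contact_force(),manip.get_position())
manip.command_gripper(.0,35); print("w",manip.get_width(),manip.get_grip_force(),manip.get_contact_force())
if manip.get_width()>.008:
    manip.servo_line([X,Y,.085],rate=.03);print(manip.get_contact_force())
    manip.servo_line([X,Y,.16],rate=.06);print(manip.get_contact_force())
    manip.servo_line([X,Y,.24],rate=.12);manip.hold(.2);print(manip.get_contact_force(),manip.get_width())
c=snap("wrist");s=snap("scene");print(manip.get_time())
cv2.imwrite("pics/rl.png",np.hstack([cv2.resize(c["image"],(400,250)),cv2.resize(s["image"][100:350,150:550],(400,250))])[:,:,::-1])
```

```text
rib [ 0.5397 -0.0149  0.0686] [0. 0.] [ 0.5403 -0.0157  0.074 ] [ 0.5404 -0.0142  0.074 ]
X 0.540436864107115
[ 0.01834341 -0.1680037   0.2261082 ] [ 0.5405896  -0.01481781  0.07218996]
w 0.011459211084779802 35.21397829055786 [-0.70471811  0.36980528  3.62936176]
[-0.39930373 -0.00990804 -2.35711818]
[ 0.33381324 -0.11410909 -2.42694285]
[-0.36999658  0.56676774 -1.53019973] 0.011258014040469218
26.4583
```

View pics/rl.png

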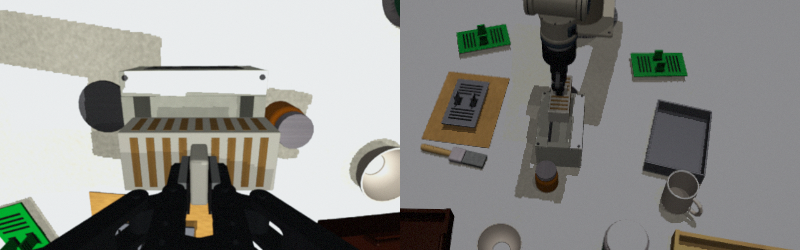

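The cartridge is held level and clear of the box. Placing it in the crate, then taking a final check picture after withdrawing.

Run:
```python
from h import *
o=down(np.radians(-9.5)); X,Y=.515,.306
manip.move_to([X,Y,.20],o); manip.servo_line([X,Y,.080],rate=.1); manip.hold(.3)
f0=manip.get_contact_force()[2]; z=.080
while z>.064:
    z-=.001; manip.servo_line([X,Y,z],rate=.02); f=manip.get_contact_force()[2]
    if f-f0>1.8: break
print("z",z,f0,f)
manip.command_gripper(.03,20); manip.hold(.2); manip.command_gripper(.05); print(manip.get_width())
manip.servo_line([X,Y,.13],rate=.06); manip.servo_line([X,Y,.25],rate=.15)
manip.move_to([.40,.25,.35],o); manip.hold(.3)
c=snap("wrist");s=snap("scene");print(manip.get_time())
cv2.imwrite("pics/fin.png",np.hstack([cv2.resize(c["image"],(400,250)),cv2.resize(s["image"][100:350,150:550],(400,250))])[:,:,::-1])
```

```text
z 0.071 -2.143801463621434 2.08552929541629
0.049909406727477075
35.6167
```

View pics/fin.png

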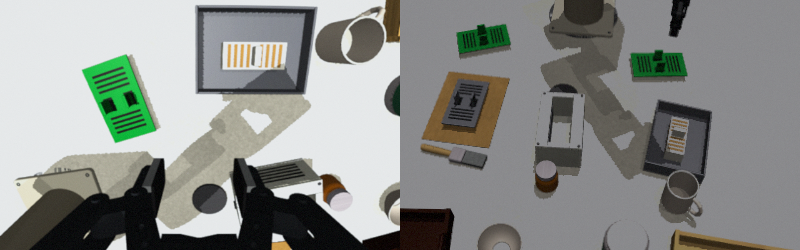

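The cartridge stands upright on the crate floor (wrist half, about (255,55)). The cover is tabs-up in the middle of the card, and the mug, jar, brush and lid look undisturbed.

```bash
python3 -c "
from rig import manip
print(manip.sign_off())"
```

```text
the job is handed in; nothing more can be done
None
```

The job is handed in at about 36 s: the cover is tabs-up in the middle of the cardboard, the cartridge stands upright on the crate floor, and the mug, jar, brush and tin lid look undisturbed.

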